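Snap ring onto the grinder spindle

ROBOT

A 6-joint arm with a two-finger parallel gripper is mounted at the origin on the work surface. World frame = base frame: x ahead of the robot, y to its left, z up, the work surface at z = 0. Lengths are in m, angles in rad, forces in N, time in s.
With the tool pointing down it reaches from about 0.35 to 0.975 m from the base axis. Payload 4.9 kg.
Tool frame: the origin (TCP) lies at the very end of the fingers, on their centre line; the grasp point (between the pads) lies 19 mm behind it (ctrl.grasp_offset is the distance from the TCP to the grasp point, in m); z points along the fingers, y is the line along which they close (so a half turn about z gives the same grasp; the last joint's range is limited). The gripper opens to 85 mm and grips with 20 to 120 N. Pads are 22 mm wide; open, the fingers measure 114 mm over their backs; the gripper's body (76 mm by 85 mm) begins 54 mm behind the grasp point. The pads swing forward as they close: fully open they stand 13 mm farther back than shut.
Start: joints at [-1.287, 0.053, 1.613, -0, 1.476, -0.119], TCP at [0.245, -0.575, 0.231] pointing down, gripper open.
Joint ranges: [-3.01, 3.01], [-1.01, 2.22], [0.06, 2.58], [-1.02, 4.17], [0.09, 2.62], [-3.14, 3.14]. Speed limits (rad/s): [2.57, 2.57, 3.14, 3.14, 3.14, 3.14].

INTERFACE

Orientations are given as a rotation vector (axis times angle).
In Python, from station import ctrl, optics gives the robot as it stands.
- The arm moves only by the shell command python3 -m handwheel 'ROWS' [OPENING] [FORCE]. ROWS is JSON, a list of rows, each an object of numbers: "tx", "ty", "tz": the shift along the tool's x, y, z in mm; "roll": the turn about the tool's z in rad. A call has 1 to 12 rows; each row shifts and turns the commanded pose from where the row before left it, along the tool's axes as they then stand; what a row does not reach is not made up. A row lasts 1/12 s, in which the tool goes at most 41.7 mm and 7.16 degrees, less where a joint would pass 70% of its speed; a pose out of reach is approached as far as the arm can. A call with a gripper value outside its range is refused whole. OPENING is the finger opening in mm, from 0 to 85.4, set as the call begins (- or left out, the last holds). The fingers move at their own pace and stop on an object; FORCE is the grip in N (left out, the last holds). Time passes only in rows, so rows that do not move let the fingers close. It gives the time, the measured TCP pose, the force, the opening and the grip force at its end, in the units of the state.
- ctrl.get_obs(): the state, without advancing time (a new reading comes with each control period).
- optics.get_image(name): name is "scene" or "top" or "wrist"; returns (picture, depth): 420x560x3 uint8, red, green, blue; 420x560 float32, m along the optical axis (not along the pixel's ray), 0 where there is no reading.
- optics.camera_params(name): a dict with "mtx" (3x3 intrinsics, pixels), "extrinsics" (4x4, takes a point from camera to world coordinates); the wrist camera has in their place "tool_from_camera" (4x4, takes a point from camera to tool coordinates, whose origin is the TCP and whose axes are the flange's). Camera axes: x right, y down, z forward; pixel columns grow to the right and rows downward; lengths in m; the calibration is good to about 2 mm. A picture is of the moment at which its call begins: read the wrist's pose just before it. camera_params takes no time and is no camera call.
- ctrl.finish_job(): hands the job in; it is judged then, once.
The state is a dict: "t": time; "q": joint angles; "dq": joint speeds; "effort": joint torques, N m; "tool_pos": TCP position; "tool_rot": TCP orientation; "contact_force": force on the tool from outside, world axes, zero at the start; "wrist_torque": the same for the moment, N m; "opening": finger opening in m; "grip_force": force on a finger pad.
Only numpy, scipy, OpenCV 4.12 (cv2) and the standard library are available. Lean on these libraries where they do the work, as an engineer would, in place of code of your own. Each camera call takes 0.05 s, during which the arm holds its last target. There are 200 camera calls.

TASK

Refit the burr carrier's snap ring on the coffee grinder: take the red-handled pliers out of the wooden block, put their closed tips into the gap of the open steel ring in the tray, squeeze the handles so that the ring is spread and lift it with the pliers. Slide the spread ring over the spindle and press it down flat on the sprung brass washer until you feel the washer stop, so that the ring lies at the groove, and finish like that: keep holding it down there with the pliers squeezed and the ring spread. Do not touch the ring with the fingers, and leave everything else on the table where it is.

Things in the scene. Friction and masses are not known exactly. Their poses are not given: they have to be found in the camera images.
- pliers: Snap-ring pliers, 164 mm long, 180 g, upright in the block, tips down. Origin: centre of the pivot; z up to the handle ends, y the line in which the levers move, x across their thickness; alike if turned half round about z. The head (34 mm in y, 12 in x) rests on the block, its underside 14.5 mm below the pivot; the jaws hang 50 mm deep in a slot 24 x 14 mm: lift straight up.
- plier_grip (a point): Where to grip: between the red handles, 75 mm above the pivot. The handles are flat, 14 mm wide (x), 37 to 100 mm above the pivot. Over their outer faces (y): at rest 64 mm here and 70 mm at the top, fully squeezed about 32 mm. A return spring pushes back with about 5 N on each handle at first (enough to lift them with the tips almost closed), 16 N with the ring fully spread.
- lever_a (a joint): How far the pliers are squeezed: turn of one lever (the other mirrors it), rad. 0 at rest, 0.22 at the stop. Squeezing the handles moves the tips APART. The ring begins to spread at about 0.12; squeeze to 0.20 or more.
- plier_tips (a point): Midway between the ends of the two tips, 64.5 mm straight below the pivot. Each tip is round, 3.6 mm across and 3.5 mm long, under a flat shoulder of the jaw that comes to lie on the ring. At rest the tips touch (7.4 mm over both, y); fully squeezed their centres are about 31 mm apart.
- ring: Snap ring of spring steel, open like a horseshoe, 4 mm thick, 38 mm across, 18 g, flat in the tray. Origin: its centre, at the underside; z up; x points to the middle of the gap, y across the gap. At rest too narrow for the spindle; fully spread it is round, 32 mm inside. Held spread by the tips it hangs level from them. It springs shut with about 7 N at each end.
- ring_end_a (a point): Bottom of the shallow V seat in the ring's end on the +y side, at half thickness, 17 mm from the ring's centre along x; ring_end_b faces it. The plier tips spread apart into these seats. From end to end: 23 mm at rest (18 mm clear between the points of the ends), 34 to 39 mm with the pliers squeezed fully.
- ring_end_b (a point): Bottom of the V seat in the ring's -y end.
- grinder: Electric coffee grinder, hopper and upper chamber off, fixed: red finned motor body, aluminium chamber floor 124 mm across with a chute (to its -x), lower burr 86 mm across, 67 mm above the table. In its middle the steel spindle, 28 mm in diameter with a 2 mm chamfer, reaches 90 mm above the table. Origin: centre of its underside; z up along the spindle.
- groove (a point): On the spindle's axis, 72 mm above the table and 18 mm below the spindle's top: lower edge of the ring groove (25 mm in diameter, 5.5 mm high) and the level of the brass washer's top when it is pressed right down. The ring's underside belongs here.
- thrust_washer (a joint): Brass washer, 48 mm across, round the spindle on a preload spring. Value: how far it is pressed down, m: 0 as found (its top 75 mm above the table, covering the groove), 0.003 hard against its stop. The spring takes 1.5 N to start and 4.5 N at the stop.
- block: Wooden tool block, 170 x 60 mm (x, y), 60 mm high, fixed, with the pliers in its middle slot, and at 68 mm to each side along x a nut driver (125 mm high over the table) and a brush and hex key (108 mm). Origin: centre of its underside.
- tray: Low brown-red wooden tray, 110 x 150 mm (x, y), floor 4 mm thick, rim 12 mm high, fixed. Origin: centre of its underside. The snap ring lies in its -y half, a spare brass washer in its +y half.
- spare_washer: Plain closed brass washer, 42 mm across, 4 mm thick, in the tray: leave it. Origin: centre of its underside.
- spoon: Small spoon lying flat: leave it. Origin: near its middle, at its underside.
- glass_a: Small glass, 62 mm across, 55 mm high: leave it. Origin: centre of its underside.
- glass_b: Small glass like the other, 62 mm across, 55 mm high: leave it. Origin: centre of its underside.
- bean_jar: Brown jar of coffee beans with steel lid, 72 mm across, 85 mm high: leave it. Origin: centre of its underside.
- lighter: Green stick lighter lying flat, 190 mm long, 24 mm high: leave it. Origin: near its middle, at its underside.
- screwdriver: Screwdriver lying flat: leave it. Origin: near its middle, at its underside.
There are look-alikes about, which are no part of the job. What is shaped like the grinder but purple is not meant.

How it is judged:
By the outcome, as a careful person would: the job done as asked, in the order asked, and still so for the second after the job is handed in, while the arm keeps its last pose, push and grip.
It also fails if it takes over 72 s, if anything falls off the work surface, if the arm or the gripper's body presses on something with over 40 N, if the wrist force passes 120 N, or if a joint passes its speed limit or range.

## Working session

There is one attempt and no reset: what is moved stays moved. The work goes in short steps, Python scripts to look and compute and a shell command to move; the robot and the scene stay as the last step left them, time stands still between calls to the robot, and variables do not carry over. Pictures are saved under pics/ and viewed, at most 10 in all, crops included, and the job is handed in when it is done.

```bash
ls && mkdir -p pics && python3 - <<'E'
from station import ctrl, optics
import cv2, numpy as np
o=ctrl.get_obs(); print({k:np.round(v,3).tolist() for k,v in o.items()}, ctrl.grasp_offset)
for n in ("scene","top"):
    im,d=optics.get_image(n); np.savez(f"pics/{n}0.npz",im=im,d=d)
    cv2.imwrite(f"pics/{n}0.png",im[:,:,::-1])
    p=optics.camera_params(n); print(n,np.round(p["mtx"],1).tolist(),np.round(p["extrinsics"],3).tolist())
p=optics.camera_params("wrist"); print({k:np.round(v,4).tolist() for k,v in p.items()})
E
```

```text
pics
{'t': 0.0, 'q': [-1.287, 0.053, 1.614, -0.0, 1.476, -0.119], 'dq': [0.001, 0.0, 0.0, 0.001, -0.001, -0.001], 'effort': [-0.002, -39.368, -37.018, -0.0, 0.007, 0.0], 'tool_pos': [0.245, -0.574, 0.23], 'tool_rot': [-3.076, -0.628, 0.0], 'contact_force': [0.355, 0.512, 0.578], 'wrist_torque': [0.026, 0.042, -0.008], 'grip_force': 0.0, 'opening': 0.086} 0.0187
scene [[537.2, 0.0, 276.1], [0.0, 537.2, 207.2], [0.0, 0.0, 1.0]] [[-0.665, 0.497, -0.558, 1.166], [0.747, 0.451, -0.489, 0.631], [0.008, -0.741, -0.671, 0.933], [0.0, 0.0, 0.0, 1.0]]
top [[442.6, 0.0, 278.8], [0.0, 442.6, 205.0], [0.0, 0.0, 1.0]] [[-0.019, -0.988, 0.153, 0.312], [-1.0, 0.021, 0.013, 0.017], [-0.016, -0.153, -0.988, 1.387], [0.0, 0.0, 0.0, 1.0]]
{'mtx': [[343.314, 0.0, 282.3119], [0.0, 343.314, 216.4667], [0.0, 0.0, 1.0]], 'tool_from_camera': [[-0.001, -0.9564, -0.2919, 0.075], [1.0, -0.0011, 0.0002, 0.0002], [-0.0005, -0.2919, 0.9564, -0.143], [0.0, 0.0, 0.0, 1.0]]}
```

View pics/scene0.png

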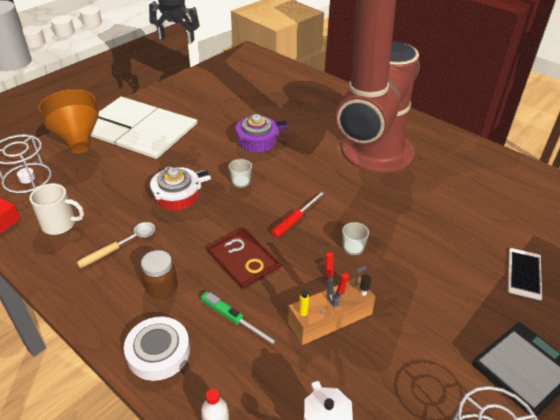

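View pics/top0.png

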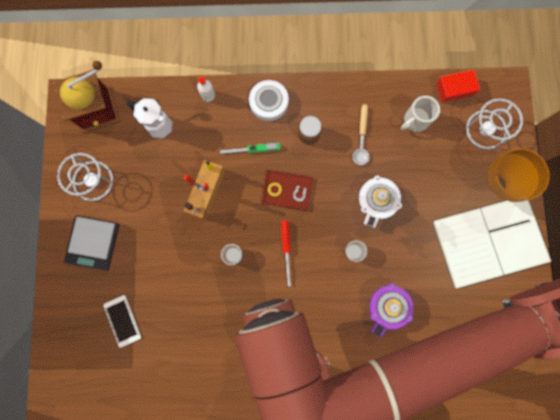

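The scene view shows the block at (332,310) with red handles at (329,263) and (343,283), the tray at (243,257) and the red grinder at (176,185). In the top view they are the block at (203,190), tray at (288,190), ring at (299,193) and grinder spindle at (381,197). The purple decoy is at (391,307).

```bash
cat > h.py <<'E'
import numpy as np, cv2
from scipy.spatial.transform import Rotation as R
from station import ctrl, optics
def cloud(n,im,d,tool=None):
    p=optics.camera_params(n); K=p["mtx"]
    E=p["extrinsics"] if tool is None else tool@p["tool_from_camera"]
    v,u=np.mgrid[:420,:560]; c=np.stack([(u-K[0,2])/K[0,0]*d,(v-K[1,2])/K[1,1]*d,d],-1)
    w=c@np.array(E)[:3,:3].T+np.array(E)[:3,3]; w[d<=0]=np.nan; return w
def toolT():
    o=ctrl.get_obs(); T=np.eye(4); T[:3,:3]=R.from_rotvec(o["tool_rot"]).as_matrix(); T[:3,3]=o["tool_pos"]; return T
def wrist(name):
    T=toolT(); im,d=optics.get_image("wrist"); np.savez(f"pics/{name}.npz",im=im,d=d,T=T); cv2.imwrite(f"pics/{name}.png",im[:,:,::-1]); return im,d,T
def load(name):
    z=np.load(f"pics/{name}.npz"); return z["im"],z["d"],(z["T"] if "T" in z else None)
def proj(P,n,T=None):
    p=optics.camera_params(n); E=np.array(p["extrinsics"] if T is None else T@p["tool_from_camera"]); c=(np.atleast_2d(P)-E[:3,3])@E[:3,:3]; K=p["mtx"]
    return c[:,:2]/c[:,2:]*[K[0,0],K[1,1]]+K[:2,2]
E
python3 - <<'E'
from h import *
np.set_printoptions(precision=3,suppress=True)
for n in ("top","scene"):
    im,d,_=load(n+"0"); w=cloud(n,im,d); h=cv2.cvtColor(im,cv2.COLOR_RGB2HSV)
    boxes={"top":dict(tray=(262,170,316,212),block=(180,158,224,220),grinder=(355,175,405,228)),"scene":dict(tray=(205,225,282,290),block=(285,250,378,340),grinder=(148,163,212,208))}[n]
    for k,(a,b,c,e) in boxes.items():
        W=w[b:e,a:c].reshape(-1,3); H=h[b:e,a:c].reshape(-1,3)
        def st(m,l):
            m=m&np.isfinite(W[:,0])
            if m.sum()>2: print(n,k,l,m.sum(),np.median(W[m],0),W[m].min(0),W[m].max(0))
        red=((H[:,0]<6)|(H[:,0]>174))&(H[:,1]>180)
        if k=="tray": 
            for z0,z1 in((0.003,.006),(.007,.0095),(.0105,.014)): st((W[:,2]>z0)&(W[:,2]<z1),(z0,z1))
        if k=="block":
            st((abs(W[:,2]-.06)<.004),"top"); st(red&(H[:,2]>120)&(W[:,2]>.07),"red"); st(W[:,2]>.075,"high")
        if k=="grinder":
            for z0,z1 in((0.086,.094),(.072,.078),(.064,.07)): st((W[:,2]>z0)&(W[:,2]<z1),(z0,z1))
E
```

```text
top tray (0.003, 0.006) 658 [0.574 0.008 0.004] [ 0.505 -0.08   0.003] [0.639 0.088 0.006]
top tray (0.007, 0.0095) 220 [0.574 0.012 0.008] [ 0.504 -0.078  0.007] [0.639 0.088 0.009]
top tray (0.0105, 0.014) 130 [ 0.574 -0.013  0.012] [ 0.51  -0.072  0.011] [0.638 0.088 0.014]
top block top 744 [0.573 0.266 0.06 ] [0.489 0.21  0.056] [0.663 0.326 0.064]
top block red 58 [0.582 0.288 0.163] [0.557 0.236 0.12 ] [0.591 0.299 0.175]
top block high 267 [0.577 0.279 0.111] [0.491 0.233 0.076] [0.645 0.313 0.175]
top grinder (0.086, 0.094) 54 [ 0.536 -0.272  0.089] [ 0.524 -0.285  0.086] [ 0.549 -0.258  0.094]
top grinder (0.072, 0.078) 99 [ 0.535 -0.268  0.075] [ 0.508 -0.294  0.072] [ 0.576 -0.239  0.078]
top grinder (0.064, 0.07) 283 [ 0.53  -0.27   0.067] [ 0.494 -0.314  0.064] [ 0.578 -0.229  0.07 ]
scene tray (0.003, 0.006) 508 [0.571 0.016 0.004] [ 0.46  -0.069  0.003] [0.643 0.093 0.006]
scene tray (0.007, 0.0095) 204 [0.576 0.025 0.008] [ 0.469 -0.073  0.007] [0.641 0.093 0.009]
scene tray (0.0105, 0.014) 79 [0.547 0.027 0.011] [ 0.466 -0.068  0.011] [0.641 0.094 0.014]
scene block top 1390 [0.586 0.271 0.058] [0.485 0.21  0.056] [0.664 0.326 0.064]
scene block red 313 [0.572 0.251 0.148] [0.556 0.234 0.109] [0.594 0.301 0.174]
scene block high 909 [0.573 0.264 0.107] [0.488 0.234 0.075] [0.648 0.313 0.174]
scene grinder (0.086, 0.094) 35 [ 0.535 -0.272  0.087] [ 0.525 -0.283  0.086] [ 0.547 -0.257  0.09 ]
scene grinder (0.072, 0.078) 55 [ 0.543 -0.263  0.073] [ 0.515 -0.293  0.072] [ 0.558 -0.248  0.078]
scene grinder (0.064, 0.07) 138 [ 0.546 -0.26   0.065] [ 0.496 -0.31   0.064] [ 0.577 -0.23   0.07 ]
```

```bash
python3 -m handwheel '[{"tx":32,"ty":-13.7,"tz":1.7},{"tx":32,"ty":-13.7,"tz":1.7},{"tx":32,"ty":-13.7,"tz":1.7},{"tx":32,"ty":-13.7,"tz":1.7},{"tx":32,"ty":-13.7,"tz":1.7},{"tx":32,"ty":-13.7,"tz":1.7},{"tx":32,"ty":-13.7,"tz":1.7},{"tx":32,"ty":-13.7,"tz":1.7},{"tx":32,"ty":-13.7,"tz":1.7},{"tx":32,"ty":-13.7,"tz":1.7},{"tx":32,"ty":-13.7,"tz":1.7},{"tx":32,"ty":-13.7,"tz":1.7}]' 85 40
python3 -m handwheel '[{"tx":0},{"tx":0}]'
python3 - <<'E'
from h import *
np.set_printoptions(precision=4,suppress=True)
im,d,T=wrist("g1"); print(T)
w=cloud("wrist",im,d,T).reshape(-1,3)
for z0,z1 in((0.086,.094),(.072,.078),(.064,.07)):
    m=(w[:,2]>z0)&(w[:,2]<z1)&(np.hypot(w[:,0]-.535,w[:,1]+.272)<.05); print(m.sum(),w[m].mean(0),(w[m].min(0)+w[m].max(0))/2,np.ptp(w[m],0))
for n in("top0","scene0"):
    im,d,_=load(n);h=cv2.cvtColor(im,cv2.COLOR_RGB2HSV);W=cloud(n[:-1],im,d);red=((h[...,0]<6)|(h[...,0]>174))&(h[...,1]>180)&(h[...,2]>100)&(abs(W[...,0]-.575)<.06)&(abs(W[...,1]-.267)<.06)&(W[...,2]>.1)
    P=W[red];
    for g in(P[P[:,1]<.267],P[P[:,1]>.267]): print(n,len(g),np.median(g,0))
E
```

```text
[[ 0.92    0.392  -0.0005  0.2448]
 [ 0.392  -0.92    0.0019 -0.5744]
 [ 0.0002 -0.002  -1.      0.2301]
 [ 0.      0.      0.      1.    ]]$[0]: bad value
$[0]: bad value
<stdin>:6: RuntimeWarning: Mean of empty slice.
  ret = um.true_divide(
Traceback (most recent call last):
ValueError: zero-size array to reduction operation minimum which has no identity
```

View pics/g1.png

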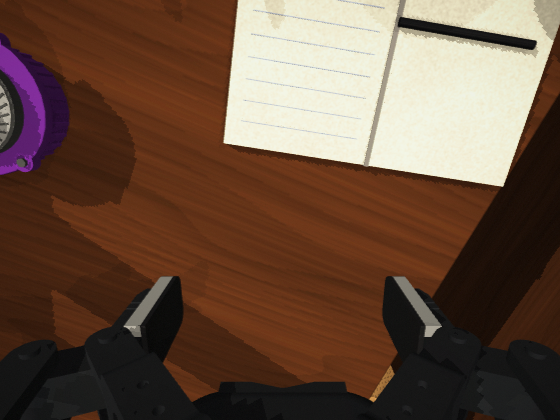

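The move was refused, probably because each row needs all four fields. The picture still shows the start pose: purple grinder at left (5,115) and fingers at (155,300) and (410,300).

```bash
python3 -m handwheel '[{"tx":32,"ty":-13.7,"tz":1.7,"roll":0},{"tx":32,"ty":-13.7,"tz":1.7,"roll":0},{"tx":32,"ty":-13.7,"tz":1.7,"roll":0},{"tx":32,"ty":-13.7,"tz":1.7,"roll":0},{"tx":32,"ty":-13.7,"tz":1.7,"roll":0},{"tx":32,"ty":-13.7,"tz":1.7,"roll":0},{"tx":32,"ty":-13.7,"tz":1.7,"roll":0},{"tx":32,"ty":-13.7,"tz":1.7,"roll":0},{"tx":32,"ty":-13.7,"tz":1.7,"roll":0},{"tx":32,"ty":-13.7,"tz":1.7,"roll":0},{"tx":32,"ty":-13.7,"tz":1.7,"roll":0},{"tx":32,"ty":-13.7,"tz":1.7,"roll":0}]' 85 40
python3 -m handwheel '[{"tx":0,"ty":0,"tz":0,"roll":0},{"tx":0,"ty":0,"tz":0,"roll":0}]'
python3 - <<'E'
from h import *
np.set_printoptions(precision=4,suppress=True)
im,d,T=wrist("g2"); print(T)
w=cloud("wrist",im,d,T).reshape(-1,3)
for z0,z1 in((0.086,.094),(.072,.078),(.064,.07)):
    m=(w[:,2]>z0)&(w[:,2]<z1)&(np.hypot(w[:,0]-.535,w[:,1]+.272)<.05); print(m.sum(),w[m].mean(0),(np.nanmin(w[m],0)+w[m].max(0))/2,np.ptp(w[m],0)) if m.any() else 0
for n in("top0","scene0"):
    im,d,_=load(n);h=cv2.cvtColor(im,cv2.COLOR_RGB2HSV);W=cloud(n[:-1],im,d);red=((h[...,0]<6)|(h[...,0]>174))&(h[...,1]>180)&(h[...,2]>100)&(abs(W[...,0]-.575)<.06)&(abs(W[...,1]-.267)<.06)&(W[...,2]>.1)
    P=W[red];
    for g in(P[P[:,1]<.267],P[P[:,1]>.267]): print(n,len(g),np.median(g,0))
E
```

```text
t: 1.15
tool_pos: [0.5346, -0.2716, 0.2105]
tool_rot: [-3.078, -0.628, 0.001]
contact_force: [0.3, 0.0, -0.3]
opening: 0.0851
grip_force: 0.0
t: 1.32
tool_pos: [0.5344, -0.2717, 0.2102]
tool_rot: [-3.076, -0.633, 0.002]
contact_force: [-0.4, 0.2, 0.2]
opening: 0.0851
grip_force: 0.0
[[ 0.9187  0.3949 -0.0012  0.5344]
 [ 0.395  -0.9187  0.0004 -0.2717]
 [-0.001  -0.0008 -1.      0.2102]
 [ 0.      0.      0.      1.    ]]
932 [ 0.5374 -0.275   0.0901] [ 0.5367 -0.2753  0.0894] [0.0281 0.0275 0.0066]
1450 [ 0.5391 -0.2743  0.0754] [ 0.5368 -0.2754  0.0756] [0.0474 0.0474 0.0047]
4620 [ 0.5398 -0.2739  0.0667] [ 0.5366 -0.2754  0.067 ] [0.0859 0.0856 0.006 ]
top0 12 [0.5595 0.24   0.1679]
top0 46 [0.5837 0.2894 0.1578]
scene0 173 [0.5673 0.2454 0.1458]
scene0 143 [0.5889 0.2936 0.1486]
```

```bash
python3 -m handwheel '[{"tx":17.5,"ty":-26.8,"tz":6,"roll":0},{"tx":17.5,"ty":-26.8,"tz":6,"roll":0},{"tx":17.5,"ty":-26.8,"tz":6,"roll":0},{"tx":17.5,"ty":-26.8,"tz":6,"roll":0},{"tx":17.5,"ty":-26.8,"tz":6,"roll":0},{"tx":17.5,"ty":-26.8,"tz":6,"roll":0},{"tx":17.5,"ty":-26.8,"tz":6,"roll":0},{"tx":17.5,"ty":-26.8,"tz":6,"roll":0},{"tx":0,"ty":0,"tz":0,"roll":0},{"tx":0,"ty":0,"tz":0,"roll":0}]' 85 40
python3 - <<'E'
from h import *
np.set_printoptions(precision=4,suppress=True)
im,d,T=wrist("r1"); print(T)
w=cloud("wrist",im,d,T)
s=cv2.cvtColor(im,cv2.COLOR_RGB2HSV)[...,1]
m=(w[...,2]>.0065)&(w[...,2]<.011)&(s<90)&(np.hypot(w[...,0]-.574,w[...,1]+.02)<.05)
n,l,st,c=cv2.connectedComponentsWithStats(m.astype(np.uint8))
for i in range(1,n):
    if st[i,4]>60: P=w[l==i]; print(st[i],P.mean(0),P.min(0),P.max(0))
E
```

```text
t: 2.2
tool_pos: [0.578, -0.0212, 0.1624]
tool_rot: [3.078, 0.63, -0.002]
contact_force: [-1.0, 0.4, 0.1]
opening: 0.0847
grip_force: 0.0
[[ 0.9196  0.3928 -0.0011  0.578 ]
 [ 0.3928 -0.9196 -0.0005 -0.0212]
 [-0.0012 -0.     -1.      0.1624]
 [ 0.      0.      0.      1.    ]]
[264 193  49  48 542] [ 0.5614 -0.0316  0.0084] [ 0.5416 -0.0522  0.0065] [ 0.5865 -0.0132  0.0106]
```

View pics/r1.png

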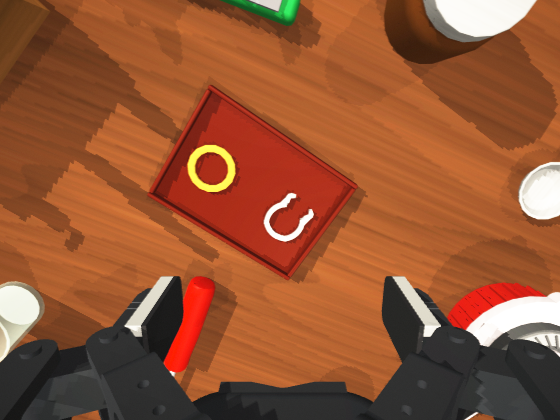

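The ring lies at (288,218) in the wrist view with its gap facing up-right, ends near (292,197) and (310,212). The spare washer is at (212,168). I'll fit the ring pose.

```bash
cat >> h.py <<'E'
def plane(uv,z,n,T=None):
    p=optics.camera_params(n);K=np.array(p["mtx"]);E=np.array(p["extrinsics"] if T is None else T@p["tool_from_camera"])
    r=np.c_[np.atleast_2d(uv),np.ones(len(np.atleast_2d(uv)))]@np.linalg.inv(K).T@E[:3,:3].T
    return E[:3,3]+r*((z-E[2,3])/r[:,2])[:,None]
def ringfit(im,n,T,box,z=.008,thr=(90,120)):
    from scipy.optimize import minimize
    a,b,c,e=box;k=8
    g=cv2.resize(im[b:e,a:c],None,fx=k,fy=k,interpolation=cv2.INTER_CUBIC);h=cv2.cvtColor(g,cv2.COLOR_RGB2HSV)
    m=(h[...,1]<thr[0])&(h[...,2]>thr[1]); nn,l,st,_=cv2.connectedComponentsWithStats(m.astype(np.uint8)); m=l==1+np.argmax(st[1:,4])
    v,u=np.nonzero(m); P=plane(np.c_[(u+.5)/k-.5+a,(v+.5)/k-.5+b],z,n,T)[:,:2]
    hull=cv2.convexHull((P*1e5).astype(np.int32))[:,0]/1e5
    c0=P.mean(0)
    # outer-circle fit on hull points away from gap
    for _ in range(6):
        d=hull-c0; r=np.hypot(*d.T); f=minimize(lambda x:np.sum(np.minimum(abs(np.hypot(*(hull-x).T)-.019),.002)),c0,method="Nelder-Mead",options=dict(xatol=1e-6,fatol=1e-8)); c0=f.x
    ax=c0-P.mean(0); th=np.arctan2(ax[1],ax[0])
    q=P-c0; ang=(np.arctan2(q[:,1],q[:,0])-th+np.pi)%(2*np.pi)-np.pi; s=(np.hypot(*q.T)>.0135)
    hi=ang[(ang>0)&s].min(); lo=ang[(ang<0)&s].max()
    return c0,np.degrees(th),np.degrees([hi,lo]),len(P)
E
python3 - <<'E'
from h import *
np.set_printoptions(precision=4,suppress=True)
im,d,T=load("r1"); print(ringfit(im,"wrist",T,(255,185,325,250)))
im,d,_=load("top0"); print(ringfit(im,"top",None,(286,178,312,208)))
from station import optics
# pliers line direction & block axis from top+scene depth
for n in("top0","scene0"):
    im,d,_=load(n);W=cloud(n[:-1],im,d); m=(abs(W[...,2]-.06)<.004)&(abs(W[...,0]-.575)<.1)&(abs(W[...,1]-.267)<.07); r=cv2.minAreaRect((W[m][:,:2]*1000).astype(np.float32)); print(n,r)
E
```

```text
(array([ 0.5602, -0.0315]), np.float64(170.28689388174237), array([ 0.0016, -0.0092]), 41437)
(array([ 0.5709, -0.0335]), np.float64(-18.308117088392063), array([ 27.3392, -33.576 ]), 7605)
top0 ((575.5426025390625, 266.6495056152344), (61.262847900390625, 169.9875030517578), 68.42709350585938)
scene0 ((575.0230102539062, 268.60223388671875), (62.619384765625, 171.70094299316406), 68.63656616210938)
```

```bash
cat >> h.py <<'E'
def ringfit(im,n,T,box,z=.008,thr=(90,120),Ro=.019):
    a,b,c,e=box;k=8
    g=cv2.resize(im[b:e,a:c],None,fx=k,fy=k,interpolation=cv2.INTER_CUBIC);h=cv2.cvtColor(g,cv2.COLOR_RGB2HSV)
    m=(h[...,1]<thr[0])&(h[...,2]>thr[1]); nn,l,st,_=cv2.connectedComponentsWithStats(m.astype(np.uint8)); m=(l==1+np.argmax(st[1:,4])).astype(np.uint8)
    cs=max(cv2.findContours(m,cv2.RETR_EXTERNAL,cv2.CHAIN_APPROX_NONE)[0],key=len)[:,0]
    w=lambda q:plane((q+.5)/k-.5+[a,b],z,n,T)[:,:2]
    C=w(cs.astype(float)); v,u=np.nonzero(m); P=w(np.c_[u,v].astype(float)); M=P.mean(0)
    best=max(((np.exp(-((np.hypot(*(C-M-[x,y]).T)-R_)/.0005)**2).sum(),x,y,R_) for x in np.arange(-.009,.0091,.0005) for y in np.arange(-.009,.0091,.0005) for R_ in np.arange(Ro-.001,Ro+.0011,.0005)))
    c0=M+best[1:3]; q=C-c0; r=np.hypot(*q.T)
    ax=c0-M; th=np.arctan2(ax[1],ax[0]); loc=q@np.array([[np.cos(th),-np.sin(th)],[np.sin(th),np.cos(th)]])
    far=loc[loc[:,0]>.012]; 
    return dict(c=c0,R=best[3],th=np.degrees(th),up=far[far[:,1]>0].min(0),upx=far[far[:,1]>0].max(0),lo=far[far[:,1]<0].max(0),n=st[1:,4].max()/k/k)
E
python3 - <<'E'
from h import *
np.set_printoptions(precision=4,suppress=True)
im,d,T=load("r1"); print(ringfit(im,"wrist",T,(255,185,325,250)))
im,d,_=load("top0"); print(ringfit(im,"top",None,(286,178,312,208)))
im,d,_=load("scene0"); print(ringfit(im,"scene",None,(218,232,250,258)))
E
```

```text
{'c': array([ 0.5597, -0.0313]), 'R': np.float64(0.0185), 'th': np.float64(165.96375653207335), 'up': array([0.012 , 0.0001]), 'upx': array([0.0183, 0.0142]), 'lo': array([ 0.0183, -0.    ]), 'n': np.float64(647.453125)}
{'c': array([ 0.5555, -0.0287]), 'R': np.float64(0.02), 'th': np.float64(165.96375653207338), 'up': array([0.0121, 0.0001]), 'upx': array([0.0192, 0.0163]), 'lo': array([ 0.0193, -0.0003]), 'n': np.float64(118.828125)}
{'c': array([ 0.5612, -0.0252]), 'R': np.float64(0.02), 'th': np.float64(134.9999999999988), 'up': array([0.012 , 0.0003]), 'upx': array([0.0195, 0.0186]), 'lo': array([ 0.0194, -0.0001]), 'n': np.float64(137.625)}
```

```bash
cat > rf.py <<'E'
from h import *
def rect(im,n,T,c,z=.008,half=.03,s=.0002):
    N=int(2*half/s); g=(np.arange(N)-N/2+.5)*s; X,Y=np.meshgrid(c[0]+g,c[1]+g); 
    uv=proj(np.c_[X.ravel(),Y.ravel(),np.full(X.size,z)],n,T).astype(np.float32)
    return cv2.remap(im,uv[:,0].reshape(N,N),uv[:,1].reshape(N,N),cv2.INTER_CUBIC),X,Y
def sym(im,n,T,c,th0=-15,z=.008,R=.019,dbg=None,thr=(90,120)):
    g,X,Y=rect(im,n,T,c,z); h=cv2.cvtColor(g,cv2.COLOR_RGB2HSV); m=((h[...,1]<thr[0])&(h[...,2]>thr[1])).astype(np.uint8)
    nn,l,st,_=cv2.connectedComponentsWithStats(m); m=(l==1+np.argmax(st[1:,4])).astype(np.uint8)
    if dbg: cv2.imwrite(dbg,np.hstack([g[:,:,::-1],cv2.cvtColor(m*255,cv2.COLOR_GRAY2BGR)])[::-1])
    P=np.c_[X[m>0],Y[m>0]]; best=None; s=X[0,1]-X[0,0]
    for th in np.radians(np.arange(th0-40,th0+41,1)):
        e=np.array([np.cos(th),np.sin(th)]);f=np.array([-e[1],e[0]]); M=(P@f).mean()
        for o in np.arange(-.002,.0021,.0004):
            Q=P-2*((P@f)-M-o)[:,None]*f
            iu=np.round((Q-[X[0,0],Y[0,0]])/s).astype(int).clip(0,m.shape[0]-1); v=m[iu[:,1],iu[:,0]].mean()
            if best is None or v>best[0]: best=(v,th,M+o)
    v,th,off=best; e=np.array([np.cos(th),np.sin(th)]);f=np.array([-e[1],e[0]])
    x=P@e; y=P@f-off; back=x[abs(y)<.003].min(); cx=back+R
    t=(x-cx>.013); 
    gap=[(round(xx,4),y[(abs(x-cx-xx)<.0005)&(y>0)].min(initial=9),y[(abs(x-cx-xx)<.0005)&(y<0)].max(initial=-9)) for xx in np.arange(.011,.022,.001)]
    return dict(score=v,th=np.degrees(th),c=e*cx+f*off,xmax=x.max()-cx,w=np.ptp(y[abs(x-cx)<.004]),ymid=(y[abs(x-cx)<.004].max()+y[abs(x-cx)<.004].min())/2,gap=np.round(gap,4).tolist(),area=len(P)*s*s*1e6)
E
python3 - <<'E'
from rf import *
np.set_printoptions(precision=4,suppress=True)
im,d,T=load("r1"); print(sym(im,"wrist",T,(.5615,-.032),dbg="pics/rect1.png"))
im,d,_=load("top0"); print(sym(im,"top",None,(.5615,-.032)))
E
```

```text
{'score': np.float64(0.9559421116418336), 'th': np.float64(-20.0), 'c': array([ 0.5605, -0.0312]), 'xmax': np.float64(0.02480833012783701), 'w': np.float64(0.036430358093631016), 'ymid': np.float64(-6.327568230189706e-05), 'gap': [[0.011, 0.0083, -0.0082], [0.012, 0.0087, -0.0084], [0.013, 0.0091, -0.0088], [0.014, 0.0092, -0.0091], [0.015, 0.0092, -0.0091], [0.016, 0.0093, -0.0092], [0.017, 0.0098, -0.0096], [0.018, 0.0101, -0.01], [0.019, 0.0104, -0.0104], [0.02, 0.0097, -0.0099], [0.021, 0.0086, -0.0091]], 'area': np.float64(561.0800000004994)}
{'score': np.float64(0.961090269247369), 'th': np.float64(-19.0), 'c': array([ 0.5552, -0.0286]), 'xmax': np.float64(0.030867999660514234), 'w': np.float64(0.04138677651254544), 'ymid': np.float64(0.0005154995970440973), 'gap': [[0.011, 0.0065, -0.0067], [0.012, 0.0062, -0.0064], [0.013, 0.0061, -0.0063], [0.014, 0.0061, -0.0061], [0.015, 0.0063, -0.0061], [0.016, 0.0063, -0.0061], [0.017, 0.0065, -0.0061], [0.018, 0.0067, -0.0061], [0.019, 0.0067, -0.0061], [0.02, 0.0064, -0.0063], [0.021, 0.0064, -0.0063]], 'area': np.float64(1204.8400000010722)}
```

View pics/rect1.png

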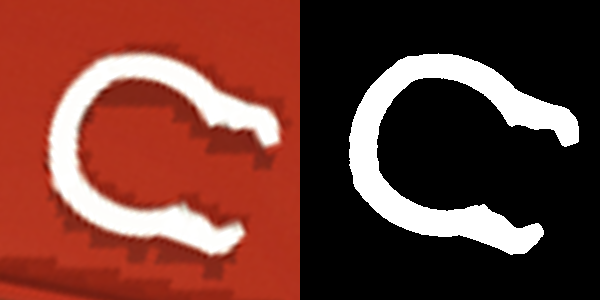

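The rectified view shows the horseshoe cleanly: gap axis at about -20°, V seats about 18 mm from the centre. Next I go above the pliers and turn the tool to their line.

```bash
python3 -m handwheel '[{"tx":11,"ty":-26.6,"tz":-8.8,"roll":0},{"tx":11,"ty":-26.6,"tz":-8.8,"roll":0},{"tx":11,"ty":-26.6,"tz":-8.8,"roll":0},{"tx":11,"ty":-26.6,"tz":-8.8,"roll":0},{"tx":11,"ty":-26.6,"tz":-8.8,"roll":0},{"tx":11,"ty":-26.6,"tz":-8.8,"roll":0},{"tx":11,"ty":-26.6,"tz":-8.8,"roll":0},{"tx":11,"ty":-26.6,"tz":-8.8,"roll":0},{"tx":11,"ty":-26.6,"tz":-8.8,"roll":0},{"tx":11,"ty":-26.6,"tz":-8.8,"roll":0}]' 85 40 | head -2
python3 -m handwheel '[{"tx":0,"ty":0,"tz":0,"roll":0.112},{"tx":0,"ty":0,"tz":0,"roll":0.112},{"tx":0,"ty":0,"tz":0,"roll":0.112},{"tx":0,"ty":0,"tz":0,"roll":0.112},{"tx":0,"ty":0,"tz":0,"roll":0.112},{"tx":0,"ty":0,"tz":0,"roll":0.112},{"tx":0,"ty":0,"tz":0,"roll":0.112},{"tx":0,"ty":0,"tz":0,"roll":0},{"tx":0,"ty":0,"tz":0,"roll":0}]'
python3 - <<'E'
from h import *
np.set_printoptions(precision=4,suppress=True)
im,d,T=wrist("p1"); print(T)
W=cloud("wrist",im,d,T)
m=(abs(W[...,2]-.06)<.003)&(abs(W[...,0]-.575)<.1)&(abs(W[...,1]-.267)<.07); print(cv2.minAreaRect((W[m][:,:2]*1000).astype(np.float32)))
h=cv2.cvtColor(im,cv2.COLOR_RGB2HSV);red=((h[...,0]<6)|(h[...,0]>174))&(h[...,1]>170)&(h[...,2]>80)&(abs(W[...,0]-.575)<.06)&(abs(W[...,1]-.267)<.06)
for z0,z1 in((.168,.18),(.15,.168)):
    P=W[red&(W[...,2]>z0)&(W[...,2]<z1)]; 
    for g in(P[P[:,1]<.267],P[P[:,1]>.267]):
        if len(g): print(z0,len(g),g.mean(0),g.min(0),g.max(0))
E
```

```text
t: 3.08
tool_pos: [0.5764, 0.2657, 0.252]
t: 3.83
tool_pos: [0.5763, 0.265, 0.2513]
tool_rot: [3.085, -0.595, 0.001]
contact_force: [0.3, -0.5, -0.1]
opening: 0.0852
grip_force: 0.0
[[ 0.9283 -0.3718  0.0006  0.5763]
 [-0.3718 -0.9283 -0.0002  0.265 ]
 [ 0.0006 -0.0001 -1.      0.2513]
 [ 0.      0.      0.      1.    ]]
((575.8218383789062, 264.2676696777344), (60.202293395996094, 170.2847900390625), 68.68228149414062)
0.168 266 [0.5656 0.2368 0.1716] [0.5579 0.2308 0.1681] [0.5721 0.2429 0.1748]
0.168 266 [0.5884 0.2913 0.1715] [0.5808 0.2856 0.1682] [0.5951 0.2976 0.174 ]
0.15 183 [0.5695 0.2395 0.1594] [0.5609 0.2317 0.15  ] [0.5731 0.2453 0.168 ]
0.15 171 [0.5893 0.2865 0.1598] [0.58   0.2834 0.15  ] [0.5948 0.2917 0.1679]
```

View pics/p1.png

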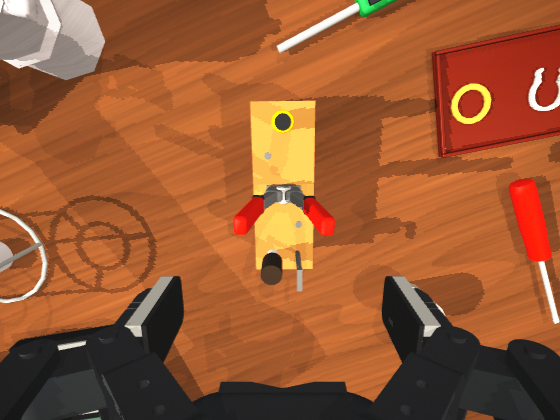

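The pliers' handles appear symmetrically at (248,218) and (320,218), in line with the fingers. I descend to grip height with the gripper open.

```bash
python3 -m handwheel '[{"tx":0,"ty":0.7,"tz":15,"roll":0},{"tx":0,"ty":0,"tz":15,"roll":0},{"tx":0,"ty":0,"tz":15,"roll":0},{"tx":0,"ty":0,"tz":15,"roll":0},{"tx":0,"ty":0,"tz":15,"roll":0},{"tx":0,"ty":0,"tz":15,"roll":0},{"tx":0,"ty":0,"tz":15,"roll":0},{"tx":0,"ty":0,"tz":15,"roll":0},{"tx":0,"ty":0,"tz":0,"roll":0}]' 85 40
python3 -m handwheel '[{"tx":0,"ty":0,"tz":0,"roll":0},{"tx":0,"ty":0,"tz":0,"roll":0},{"tx":0,"ty":0,"tz":0,"roll":0},{"tx":0,"ty":0,"tz":0,"roll":0},{"tx":0,"ty":0,"tz":0,"roll":0},{"tx":0,"ty":0,"tz":0,"roll":0}]' 60 20
python3 -m handwheel '[{"tx":0,"ty":0,"tz":0,"roll":0},{"tx":0,"ty":0,"tz":0,"roll":0},{"tx":0,"ty":0,"tz":0,"roll":0}]' 60 20
```

```text
t: 4.63
tool_pos: [0.5728, 0.2654, 0.1259]
tool_rot: [3.081, -0.594, -0.01]
contact_force: [-0.3, -0.8, -0.8]
opening: 0.0851
grip_force: 0.0
t: 5.13
tool_pos: [0.5766, 0.2665, 0.1334]
tool_rot: [-3.083, 0.595, -0.006]
contact_force: [-0.4, -0.1, 5.8]
opening: 0.0606
grip_force: 5.5
t: 5.38
tool_pos: [0.5766, 0.2665, 0.1334]
tool_rot: [-3.083, 0.595, -0.006]
contact_force: [-0.3, -0.6, 6.6]
opening: 0.0602
grip_force: 5.5
```

```bash
python3 -m handwheel '[{"tx":0,"ty":0,"tz":-2,"roll":0},{"tx":0,"ty":0,"tz":-4,"roll":0},{"tx":0,"ty":0,"tz":-8,"roll":0},{"tx":0,"ty":0,"tz":-8,"roll":0},{"tx":0,"ty":0,"tz":-10,"roll":0},{"tx":0,"ty":0,"tz":-10,"roll":0},{"tx":0,"ty":0,"tz":-10,"roll":0},{"tx":0,"ty":0,"tz":-10,"roll":0},{"tx":0,"ty":0,"tz":-10,"roll":0},{"tx":0,"ty":0,"tz":-10,"roll":0},{"tx":0,"ty":0,"tz":-5,"roll":0},{"tx":0,"ty":0,"tz":0,"roll":0}]' 60 20
python3 -m handwheel '[{"tx":0,"ty":0,"tz":0,"roll":0},{"tx":0,"ty":0,"tz":0,"roll":0}]'
python3 - <<'E'
from h import *
np.set_printoptions(precision=4,suppress=True)
im,d,T=wrist("p2"); print(T)
E
```

```text
t: 6.38
tool_pos: [0.5761, 0.2664, 0.2202]
tool_rot: [-3.083, 0.595, -0.005]
contact_force: [0.5, -0.3, -1.1]
opening: 0.0604
grip_force: 4.3
t: 6.55
tool_pos: [0.5749, 0.266, 0.2171]
tool_rot: [3.084, -0.595, -0.002]
contact_force: [0.7, -0.4, -2.6]
opening: 0.0597
grip_force: 4.3
[[ 0.9282 -0.3721 -0.0012  0.5749]
 [-0.3721 -0.9282 -0.0004  0.266 ]
 [-0.001   0.0008 -1.      0.2171]
 [ 0.      0.      0.      1.    ]]
```

View pics/p2.png

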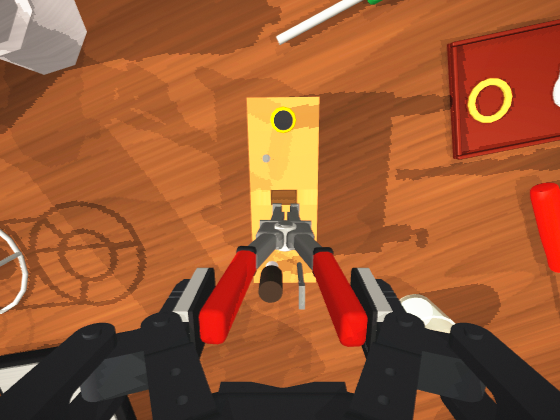

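The pliers are in the grip and out of the slot, head at (286,228), jaws ending near (285,207). I'll measure the tips in the tool frame.

```bash
cat > tips.py <<'E'
from h import *
np.set_printoptions(precision=4,suppress=True)
def tips(name,zlo=.06):
    im,d,T=load(name); p=cloud("wrist",im,d,np.eye(4))  # tool frame
    m=(abs(p[...,1])<.03)&(abs(p[...,0])<.03)&(p[...,2]<.128)&(p[...,2]>zlo)
    P=p[m]; v,u=np.nonzero(m)
    for a in np.arange(zlo,.128,.008):
        k=(P[:,2]>=a)&(P[:,2]<a+.008)
        if k.sum()>3: print(round(a,3),k.sum(),"x",P[k][:,0].min().round(4),P[k][:,0].max().round(4),"y",P[k][:,1].min().round(4),P[k][:,1].max().round(4),"rows",v[k].min(),v[k].max(),"cols",u[k].min(),u[k].max())
    if len(P): print("deepest",P[np.argsort(P[:,2])[-5:]])
    return P
E
python3 - <<'E'
from tips import *
tips("p2",.03)
im,d,T=load("p2"); cv2.imwrite("pics/p2c.png",cv2.resize(im[185:275,235:335],None,fx=6,fy=6,interpolation=cv2.INTER_CUBIC)[:,:,::-1])
E
```

```text
0.03 324 x -0.0031 0.007 y -0.0188 0.0207 rows 239 259 cols 248 321
0.038 289 x -0.0033 0.0067 y -0.0158 0.0183 rows 235 254 cols 255 315
0.046 654 x -0.0063 0.0098 y -0.0161 0.0189 rows 225 250 cols 256 314
0.054 244 x -0.008 0.0099 y -0.0151 0.0174 rows 221 250 cols 258 311
0.062 107 x 0.0042 0.0095 y -0.0143 0.0185 rows 221 226 cols 260 311
0.07 115 x 0.0026 0.0075 y -0.0149 0.0187 rows 220 227 cols 260 311
0.078 62 x 0.0043 0.0055 y -0.008 0.0119 rows 217 219 cols 271 300
0.086 82 x 0.0018 0.0053 y -0.0082 0.0115 rows 214 219 cols 271 299
0.094 72 x -0.001 0.0052 y -0.0071 0.0113 rows 211 219 cols 273 298
0.102 35 x 0.0038 0.0045 y -0.0065 0.011 rows 209 211 cols 274 297
0.11 92 x -0.0029 0.0065 y -0.0076 0.013 rows 203 215 cols 273 299
0.118 37 x -0.0003 0.0064 y -0.0076 0.013 rows 203 211 cols 273 299
deepest [[0.006  0.0122 0.1197]
 [0.006  0.0082 0.1198]
 [0.0059 0.009  0.12  ]
 [0.0058 0.0106 0.1204]
 [0.0058 0.0098 0.1204]]
```

View pics/p2c.png

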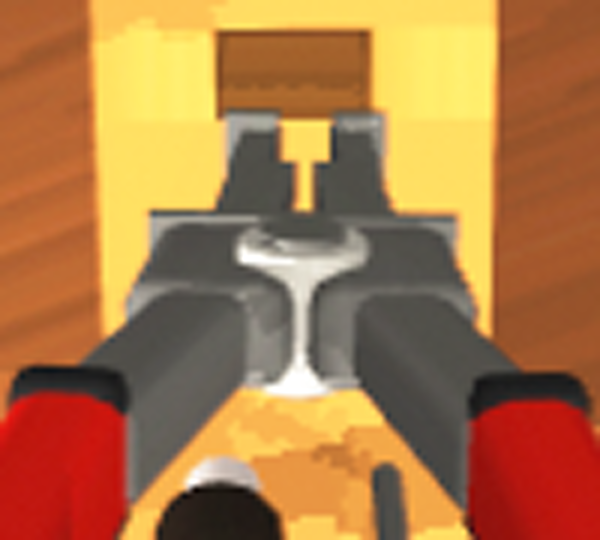

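```bash
python3 -m handwheel '[{"tx":5.1,"ty":12.7,"tz":2.9,"roll":0},{"tx":10.2,"ty":25.3,"tz":5.8,"roll":0},{"tx":10.2,"ty":25.3,"tz":5.8,"roll":0},{"tx":10.2,"ty":25.3,"tz":5.8,"roll":0},{"tx":10.2,"ty":25.3,"tz":5.8,"roll":0},{"tx":10.2,"ty":25.3,"tz":5.8,"roll":0},{"tx":10.2,"ty":25.3,"tz":5.8,"roll":0},{"tx":10.2,"ty":25.3,"tz":5.8,"roll":0},{"tx":10.2,"ty":25.3,"tz":5.8,"roll":0},{"tx":10.2,"ty":25.3,"tz":5.8,"roll":0},{"tx":10.2,"ty":25.3,"tz":5.8,"roll":0},{"tx":5.1,"ty":12.7,"tz":2.9,"roll":0}]' 60 20 | head -2
python3 -m handwheel '[{"tx":0,"ty":0,"tz":0,"roll":-0.03},{"tx":0,"ty":0,"tz":0,"roll":0},{"tx":0,"ty":0,"tz":0,"roll":0}]'
python3 - <<'E'
from tips import *
from rf import sym
im,d,T=wrist("r2"); print(T)
tips("r2",.09)
c=(.5605,-.0312); 
try: print(sym(im,"wrist",T,c,th0=-20))
except Exception as e: print(e)
u=proj([[.5779,-.0375,.008]],"wrist",T)[0]; print(u); a,b=int(u[0])-60,int(u[1])-50
cv2.imwrite("pics/r2c.png",cv2.resize(im[b:b+100,a:a+120],None,fx=6,fy=6,interpolation=cv2.INTER_CUBIC)[:,:,::-1]); print(a,b)
E
```

```text
t: 7.6
tool_pos: [0.5745, -0.0373, 0.1525]
t: 7.85
tool_pos: [0.5755, -0.0342, 0.1538]
tool_rot: [-3.093, 0.55, 0.001]
contact_force: [0.4, -0.1, -2.0]
opening: 0.06
grip_force: 4.3
[[ 0.9386 -0.345  -0.0006  0.5755]
 [-0.345  -0.9386  0.0004 -0.0342]
 [-0.0007 -0.0002 -1.      0.1538]
 [ 0.      0.      0.      1.    ]]
0.09 78 x 0.002 0.0069 y -0.0069 0.0117 rows 210 217 cols 273 299
0.098 51 x 0.0053 0.0068 y -0.0071 0.0121 rows 208 211 cols 273 299
0.106 43 x 0.004 0.0065 y -0.0058 0.0117 rows 205 208 cols 275 298
0.114 104 x 0.0015 0.0084 y -0.0076 0.013 rows 200 209 cols 273 299
deepest [[ 0.0082 -0.0076  0.1207]
 [ 0.0082 -0.0068  0.1208]
 [ 0.0081 -0.0044  0.121 ]
 [ 0.0081 -0.002   0.1212]
 [ 0.0079 -0.0028  0.1218]]
{'score': np.float64(0.5068365666833703), 'th': np.float64(-3.0000000000000004), 'c': array([ 0.552 , -0.0242]), 'xmax': np.float64(0.03543973652115551), 'w': np.float64(0.0378319339437116), 'ymid': np.float64(0.004095789487692014), 'gap': [[0.011, 0.0001, -0.0001], [0.012, 0.0013, -9.0], [0.013, 0.0046, -9.0], [0.014, 0.0053, -9.0], [0.015, 0.0049, -9.0], [0.016, 0.0044, -9.0], [0.017, 0.0034, -9.0], [0.018, 0.0021, -9.0], [0.019, 0.0011, -9.0], [0.02, 0.0006, -9.0], [0.021, 0.0, -9.0]], 'area': np.float64(558.7600000004973)}
[285.2283 198.1267]
225 148
```

View pics/r2c.png

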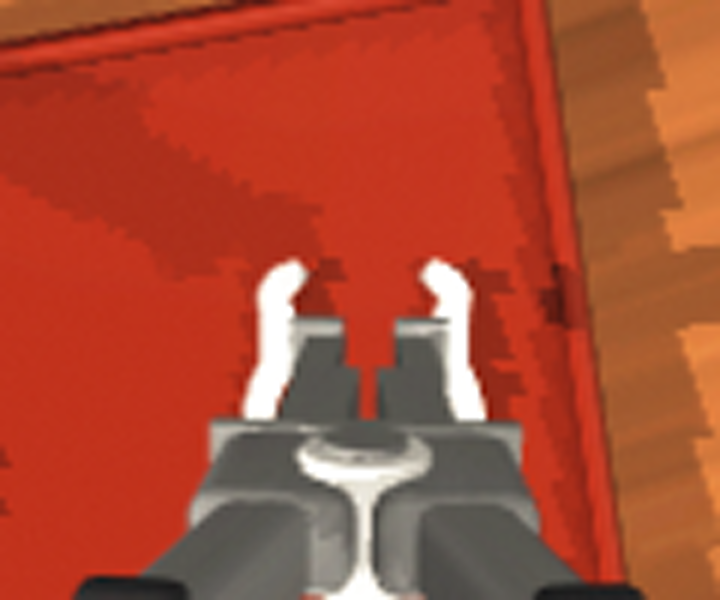

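Seen from above, the jaws (about col 287, rows 202–208) sit centred between the ring's ends (cols 270–302, hooks near row 193). The tips measure within about 1 mm of the seats, so I lower them.

```bash
python3 -m handwheel '[{"tx":0,"ty":0,"tz":3,"roll":0},{"tx":0,"ty":0,"tz":4,"roll":0},{"tx":0,"ty":0,"tz":4,"roll":0},{"tx":0,"ty":0,"tz":4,"roll":0},{"tx":0,"ty":0,"tz":3,"roll":0},{"tx":0,"ty":0,"tz":2,"roll":0},{"tx":0,"ty":0,"tz":0,"roll":0},{"tx":0,"ty":0,"tz":0,"roll":0}]' 60 20
python3 -m handwheel '[{"tx":0,"ty":0,"tz":1,"roll":0},{"tx":0,"ty":0,"tz":1,"roll":0},{"tx":0,"ty":0,"tz":1,"roll":0},{"tx":0,"ty":0,"tz":0,"roll":0},{"tx":0,"ty":0,"tz":0,"roll":0}]'
python3 -m handwheel '[{"tx":0,"ty":0,"tz":0.8,"roll":0},{"tx":0,"ty":0,"tz":0,"roll":0},{"tx":0,"ty":0,"tz":0,"roll":0}]'
```

```text
t: 8.57
tool_pos: [0.5757, -0.034, 0.1339]
tool_rot: [-3.093, 0.549, 0.0]
contact_force: [0.2, -0.2, -1.5]
opening: 0.0601
grip_force: 4.3
t: 8.98
tool_pos: [0.5758, -0.0341, 0.1311]
tool_rot: [-3.093, 0.549, 0.0]
contact_force: [-0.4, 0.3, -1.8]
opening: 0.0602
grip_force: 4.3
t: 9.23
tool_pos: [0.5758, -0.034, 0.1303]
tool_rot: [-3.093, 0.549, 0.0]
contact_force: [-0.2, -0.0, -1.0]
opening: 0.0603
grip_force: 4.3
```

```bash
python3 -m handwheel '[{"tx":0,"ty":0,"tz":0.7,"roll":0},{"tx":0,"ty":0,"tz":0.7,"roll":0},{"tx":0,"ty":0,"tz":0,"roll":0},{"tx":0,"ty":0,"tz":0,"roll":0}]' | sed -n 2,4p
python3 -m handwheel '[{"tx":0,"ty":0,"tz":0.7,"roll":0},{"tx":0,"ty":0,"tz":0,"roll":0},{"tx":0,"ty":0,"tz":0,"roll":0}]' | sed -n 2,4p
python3 - <<'E'
from tips import *
im,d,T=wrist("r3"); a,b=230,150
tips("r3",.09)
cv2.imwrite("pics/r3c.png",cv2.resize(im[b:b+100,a:a+120],None,fx=6,fy=6,interpolation=cv2.INTER_CUBIC)[:,:,::-1])
E
```

```text
tool_pos: [0.5762, -0.0341, 0.1295]
tool_rot: [3.093, -0.549, 0.001]
contact_force: [0.1, -0.1, 1.0]
tool_pos: [0.5764, -0.0342, 0.1292]
tool_rot: [3.093, -0.549, 0.003]
contact_force: [0.7, -0.9, 4.8]
0.09 78 x 0.0016 0.0056 y -0.0069 0.0117 rows 212 218 cols 273 299
0.098 40 x 0.0043 0.0057 y -0.0064 0.012 rows 209 212 cols 274 299
0.106 44 x 0.002 0.005 y -0.0059 0.0116 rows 207 210 cols 275 298
0.114 364 x -0.0069 0.03 y -0.0118 0.0299 rows 173 218 cols 268 321
0.122 3305 x -0.0299 0.03 y -0.03 0.03 rows 172 243 cols 245 320
deepest [[ 0.01   -0.0222  0.1268]
 [ 0.0157  0.0196  0.1269]
 [ 0.0141 -0.0053  0.1269]
 [ 0.0246 -0.0163  0.127 ]
 [ 0.0099 -0.019   0.1271]]
```

View pics/r3c.png

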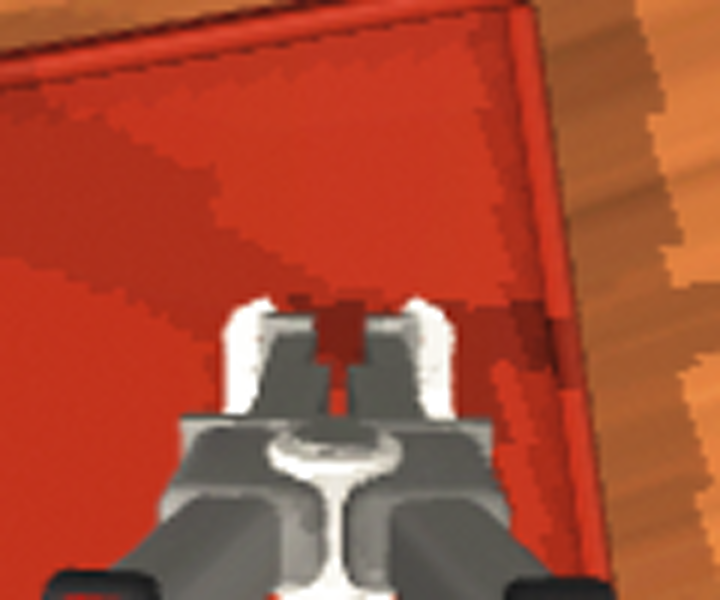

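The jaw feet are down between the ring ends with light contact force, ends at about (268–276,205) and (298–306,205) in the full picture. I squeeze in stages, backing the tool off to make up for the pads swinging forward.

```bash
python3 -m handwheel '[{"tx":0,"ty":0,"tz":-0.5,"roll":0},{"tx":0,"ty":0,"tz":-0.5,"roll":0},{"tx":0,"ty":0,"tz":0,"roll":0},{"tx":0,"ty":0,"tz":0,"roll":0}]' 54 40 | sed -n 2,7p
python3 -m handwheel '[{"tx":0,"ty":0,"tz":-0.5,"roll":0},{"tx":0,"ty":0,"tz":-0.4,"roll":0},{"tx":0,"ty":0,"tz":0,"roll":0},{"tx":0,"ty":0,"tz":0,"roll":0}]' 48 40 | sed -n 2,7p
```

```text
tool_pos: [0.5764, -0.0342, 0.13]
tool_rot: [3.093, -0.549, 0.002]
contact_force: [0.5, -1.3, 4.9]
opening: 0.0543
grip_force: 5.7
tool_pos: [0.5766, -0.0341, 0.1312]
tool_rot: [-3.093, 0.549, -0.003]
contact_force: [0.8, -0.5, 5.7]
opening: 0.0484
grip_force: 6.3
```

```bash
python3 -m handwheel '[{"tx":0,"ty":0,"tz":-0.5,"roll":0},{"tx":0,"ty":0,"tz":-0.5,"roll":0},{"tx":0,"ty":0,"tz":0,"roll":0},{"tx":0,"ty":0,"tz":0,"roll":0}]' 42 40 | sed -n 2,7p
python3 -m handwheel '[{"tx":0,"ty":0,"tz":-0.4,"roll":0},{"tx":0,"ty":0,"tz":-0.4,"roll":0},{"tx":0,"ty":0,"tz":0,"roll":0},{"tx":0,"ty":0,"tz":0,"roll":0}]' 37 40 | sed -n 2,7p
python3 - <<'E'
from tips import *
im,d,T=wrist("r4"); a,b=230,150
tips("r4",.1)
cv2.imwrite("pics/r4c.png",cv2.resize(im[b:b+100,a:a+120],None,fx=6,fy=6,interpolation=cv2.INTER_CUBIC)[:,:,::-1])
E
```

```text
tool_pos: [0.5765, -0.0344, 0.1321]
tool_rot: [3.093, -0.549, 0.003]
contact_force: [-0.4, -0.9, 5.5]
opening: 0.0422
grip_force: 8.4
tool_pos: [0.5764, -0.0347, 0.1329]
tool_rot: [3.092, -0.549, 0.003]
contact_force: [-1.0, -0.9, 6.0]
opening: 0.0374
grip_force: 13.3
0.1 46 x 0.0056 0.0068 y -0.0124 0.0152 rows 207 210 cols 266 303
0.108 37 x 0.0054 0.0062 y -0.0129 0.0166 rows 205 207 cols 266 304
0.116 257 x -0.005 0.0299 y -0.0158 0.03 rows 173 215 cols 263 321
0.124 741 x -0.0298 0.0296 y -0.03 0.0297 rows 172 242 cols 245 319
deepest [[-0.0021  0.025   0.128 ]
 [ 0.0022 -0.0062  0.128 ]
 [ 0.013  -0.0069  0.128 ]
 [-0.0021 -0.0259  0.128 ]
 [-0.0203 -0.0289  0.128 ]]
```

View pics/r4c.png

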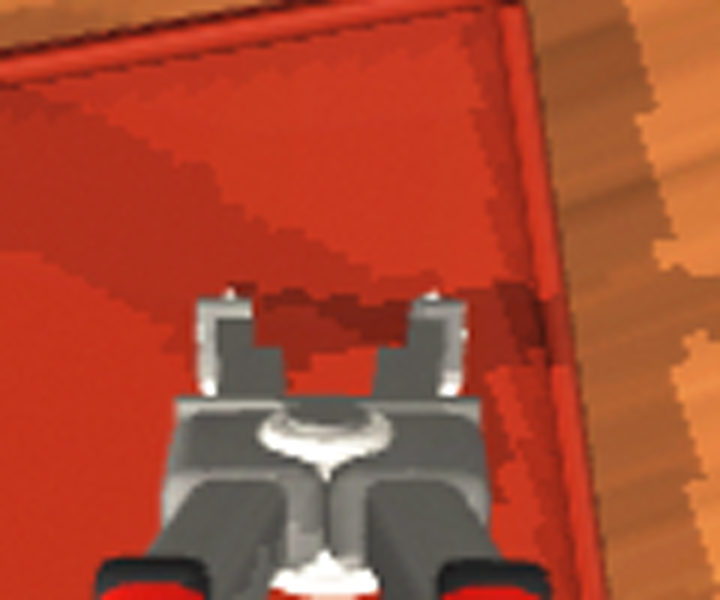

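The feet have spread to about cols 263–307 with the ring hooks just ahead of them (268,198 and 302,198), so the tips are seated and the ring is spreading. I squeeze on to the stop.

```bash
python3 -m handwheel '[{"tx":0,"ty":0,"tz":-0.4,"roll":0},{"tx":0,"ty":0,"tz":-0.3,"roll":0},{"tx":0,"ty":0,"tz":0,"roll":0},{"tx":0,"ty":0,"tz":0,"roll":0},{"tx":0,"ty":0,"tz":0,"roll":0}]' 32 40 | sed -n 2,7p
python3 -m handwheel '[{"tx":0,"ty":0,"tz":0,"roll":0},{"tx":0,"ty":0,"tz":0,"roll":0},{"tx":0,"ty":0,"tz":0,"roll":0}]' 29 45 | sed -n 2,7p
```

```text
tool_pos: [0.5763, -0.0348, 0.1335]
tool_rot: [3.092, -0.549, 0.002]
contact_force: [-0.5, -1.8, 6.6]
opening: 0.0322
grip_force: 16.1
tool_pos: [0.5764, -0.0349, 0.1338]
tool_rot: [3.092, -0.549, 0.003]
contact_force: [-0.7, -2.0, 6.6]
opening: 0.0295
grip_force: 27.2
```

```bash
python3 -m handwheel '[{"tx":0,"ty":0,"tz":-1,"roll":0},{"tx":0,"ty":0,"tz":-2,"roll":0},{"tx":0,"ty":0,"tz":-4,"roll":0},{"tx":0,"ty":0,"tz":-8,"roll":0},{"tx":0,"ty":0,"tz":-12,"roll":0},{"tx":0,"ty":0,"tz":-16,"roll":0},{"tx":0,"ty":0,"tz":-16,"roll":0},{"tx":0,"ty":0,"tz":-16,"roll":0},{"tx":0,"ty":0,"tz":-16,"roll":0},{"tx":0,"ty":0,"tz":-14,"roll":0},{"tx":0,"ty":0,"tz":-8,"roll":0},{"tx":0,"ty":0,"tz":-4,"roll":0}]' 29 45 | sed -n 2,7p
python3 -m handwheel '[{"tx":0,"ty":0,"tz":0,"roll":0},{"tx":0,"ty":0,"tz":0,"roll":0}]' | sed -n 2,7p
python3 - <<'E'
from tips import *
im,d,T=wrist("r5"); a,b=230,150;print(T)
tips("r5",.1)
A=cv2.resize(im[b:b+100,a:a+100],None,fx=4,fy=4,interpolation=cv2.INTER_CUBIC)[:,:,::-1]
im2,d2=optics.get_image("scene"); np.savez("pics/scene5.npz",im=im2,d=d2)
u=proj([T[:3,3]-[0,0,.12]],"scene")[0].astype(int); print(u)
B=cv2.resize(im2[u[1]-70:u[1]+30,u[0]-50:u[0]+50],None,fx=4,fy=4,interpolation=cv2.INTER_CUBIC)[:,:,::-1]
cv2.imwrite("pics/r5c.png",np.hstack([A,B]))
E
```

```text
tool_pos: [0.5765, -0.0341, 0.2519]
tool_rot: [-3.093, 0.549, -0.005]
contact_force: [-1.0, 0.7, -2.5]
opening: 0.0296
grip_force: 26.3
tool_pos: [0.5755, -0.034, 0.249]
tool_rot: [-3.093, 0.549, 0.002]
contact_force: [-0.6, -0.1, -2.4]
opening: 0.0296
grip_force: 26.4
[[ 0.939  -0.344  -0.001   0.5755]
 [-0.344  -0.939   0.0002 -0.034 ]
 [-0.0011  0.0002 -1.      0.249 ]
 [ 0.      0.      0.      1.    ]]
0.1 65 x 0.0004 0.0065 y -0.0148 0.0177 rows 207 215 cols 263 306
0.108 32 x 0.005 0.0061 y -0.0152 0.018 rows 205 207 cols 263 306
0.116 160 x -0.0033 0.0079 y -0.019 0.0221 rows 200 213 cols 259 310
0.124 13 x -0.0059 0.0073 y -0.0189 0.0222 rows 200 215 cols 259 310
deepest [[-0.0046  0.0207  0.1247]
 [-0.0057  0.0208  0.1255]
 [-0.0049 -0.0168  0.1261]
 [-0.0059  0.02    0.1263]
 [-0.0052 -0.0177  0.127 ]]
[226 208]
```

View pics/r5c.png

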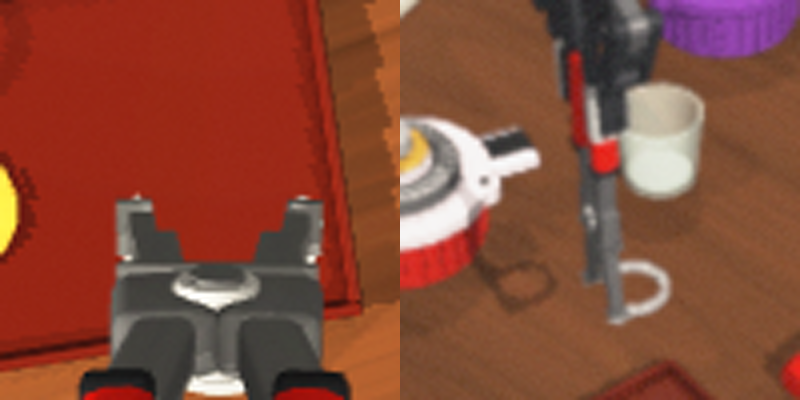

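Both views show the spread ring hanging level from the tips, in the scene picture at about (237,210). I have now viewed 12 pictures, over the limit of 10, so from here I work from numbers only. Next: fit the ring centre relative to the tool.

```bash
cat > rc.py <<'E'
from h import *
from scipy.optimize import least_squares
np.set_printoptions(precision=4,suppress=True)
def ringcloud(n,im,d,T,zr,pr=True):
    W=cloud(n,im,d); q=(W-T[:3,3])@T[:3,:3]  # tool frame
    hsv=cv2.cvtColor(im,cv2.COLOR_RGB2HSV)
    m=(abs(W[...,2]-zr)<.012)&(q[...,0]<-.005)&(q[...,0]>-.045)&(abs(q[...,1])<.03)
    P=q[m]; 
    if pr: print(n,len(P),P.mean(0),P.min(0),P.max(0))
    return P
def fitc(P,r=.018):
    f=least_squares(lambda x:np.hypot(P[:,0]-x[0],P[:,1]-x[1])-x[2],[-.014,.0015,r],loss="soft_l1",f_scale=.001); return f.x,np.sqrt(np.mean(f.fun**2))
E
python3 - <<'E'
from rc import *
_,_,T=load("r5"); im,d,_=load("scene5"); P=ringcloud("scene",im,d,T,.1245); print(fitc(P)); print(np.percentile(P[:,2],[5,25,50,75,95]))
im,d=optics.get_image("top"); np.savez("pics/top5.npz",im=im,d=d); P=ringcloud("top",im,d,T,.1245); 
if len(P)>20: print(fitc(P)); print(np.percentile(P[:,2],[5,25,50,75,95]))
A=np.polyfit(P[:,0],P[:,2],1) if len(P)>20 else 0; print(A)
E
```

```text
scene 69 [-0.0234 -0.0045  0.1301] [-0.0385 -0.0238  0.1189] [-0.0051  0.0188  0.1352]
(array([-0.0169, -0.0014,  0.019 ]), np.float64(0.001964829708093923))
[0.1259 0.1287 0.1299 0.132  0.1338]
top 14 [-0.0102 -0.0037  0.1262] [-0.0178 -0.0204  0.12  ] [-0.005   0.0181  0.1295]
0
```

```bash
python3 -m handwheel '[{"tx":2.8,"ty":10.8,"tz":0,"roll":0},{"tx":5.5,"ty":21.6,"tz":0,"roll":0},{"tx":5.5,"ty":21.6,"tz":0,"roll":0},{"tx":5.5,"ty":21.6,"tz":0,"roll":0},{"tx":5.5,"ty":21.6,"tz":0,"roll":0},{"tx":5.5,"ty":21.6,"tz":0,"roll":0},{"tx":5.5,"ty":21.6,"tz":0,"roll":0},{"tx":5.5,"ty":21.6,"tz":0,"roll":0},{"tx":5.5,"ty":21.6,"tz":0,"roll":0},{"tx":5.5,"ty":21.6,"tz":0,"roll":0},{"tx":5.5,"ty":21.6,"tz":0,"roll":0},{"tx":2.8,"ty":10.8,"tz":0,"roll":0}]' 29 45 | sed -n 1,2p
python3 -m handwheel '[{"tx":0,"ty":0,"tz":2,"roll":0},{"tx":0,"ty":0,"tz":4,"roll":0},{"tx":0,"ty":0,"tz":6,"roll":0},{"tx":0,"ty":0,"tz":4,"roll":0},{"tx":0,"ty":0,"tz":2,"roll":0},{"tx":0,"ty":0,"tz":0,"roll":0},{"tx":0,"ty":0,"tz":0,"roll":0}]' 29 45
python3 - <<'E'
from rc import *
from tips import tips
im,d,T=wrist("s1"); print(T); tips("s1",.1)
w=cloud("wrist",im,d,T); 
for z0,z1 in((.086,.094),(.064,.07)):
    m=(w[...,2]>z0)&(w[...,2]<z1)&(np.hypot(w[...,0]-.5367,w[...,1]+.2754)<.05); print(m.sum(),(w[m].min(0)+w[m].max(0))/2,np.ptp(w[m],0)) if m.any() else print("none")
for n in("scene","top"):
    im,d=optics.get_image(n); np.savez(f"pics/{n}s1.npz",im=im,d=d)
    P=ringcloud(n,im,d,T,T[2,3]-.127)
    if len(P)>20: print(fitc(P),np.percentile(P[:,2],[10,50,90]))
    W=cloud(n,im,d)
    i0,d0,_=load(n+"0"); W0=cloud(n,i0,d0)
    for z0,z1 in((.087,.094),(.0645,.07)):
        m=(W0[...,2]>z0)&(W0[...,2]<z1)&(np.hypot(W0[...,0]-.5367,W0[...,1]+.2754)<.05)
        q=W0[m]; print(n,z0,m.sum(),cv2.minEnclosingCircle((q[:,:2]*1000).astype(np.float32)))
E
```

```text
t: 14.23
tool_pos: [0.5499, -0.2809, 0.2489]
t: 14.82
tool_pos: [0.551, -0.2773, 0.2313]
tool_rot: [-3.093, 0.547, 0.001]
contact_force: [-0.9, -0.6, -1.5]
opening: 0.0295
grip_force: 26.4
[[ 0.9393 -0.3432 -0.0004  0.551 ]
 [-0.3432 -0.9393  0.0004 -0.2773]
 [-0.0005 -0.0002 -1.      0.2313]
 [ 0.      0.      0.      1.    ]]
0.1 63 x 0.0005 0.0063 y -0.0148 0.0177 rows 208 215 cols 263 306
0.108 34 x 0.0051 0.0059 y -0.0153 0.0181 rows 205 207 cols 263 306
0.116 163 x -0.0033 0.0081 y -0.0191 0.0221 rows 200 213 cols 259 310
0.124 11 x -0.0057 0.0074 y -0.0181 0.0223 rows 199 215 cols 260 310
deepest [[-0.0056  0.0207  0.1252]
 [-0.0057  0.0199  0.1255]
 [-0.0049 -0.0168  0.1261]
 [ 0.0074  0.0182  0.127 ]
 [ 0.0074 -0.015   0.1274]]
217 [ 0.5451 -0.2781  0.0892] [0.0116 0.0193 0.0061]
3074 [ 0.5373 -0.2754  0.0668] [0.084  0.0854 0.0056]
scene 59 [-0.0235 -0.0022  0.1304] [-0.0371 -0.0219  0.126 ] [-0.0053  0.0198  0.1355]
(array([-0.0173, -0.0016,  0.0186]), np.float64(0.0019009717624922024)) [0.1279 0.1303 0.1329]
scene 0.087 21 ((537.25439453125, -270.5439147949219), 12.469915390014648)
scene 0.0645 119 ((536.2348022460938, -269.4844665527344), 41.25074768066406)rc.py:9: RuntimeWarning: Mean of empty slice.
  if pr: print(n,len(P),P.mean(0),P.min(0),P.max(0))
  ret = um.true_divide(
Traceback (most recent call last):
  File "rc.py", line 9, in ringcloud
    if pr: print(n,len(P),P.mean(0),P.min(0),P.max(0))
                                    ~~~~~^^^
ValueError: zero-size array to reduction operation minimum which has no identity
```

```bash
cat > sc.py <<'E'
from rc import *
def annfit(img,n,z,c0,ri,ro,span,T=None,off=None,half=True):
    # maximise contrast of annulus [ri,ro] vs neighbours in image channel img (float)
    a=np.radians(np.arange(0,360,3)); best=[]
    for dx in np.arange(-span,span+1e-9,.0005):
        for dy in np.arange(-span,span+1e-9,.0005):
            c=np.array(c0)+[dx,dy]
            def samp(r):
                q=np.c_[c[0]+r*np.cos(a),c[1]+r*np.sin(a)]
                P=np.c_[q,np.full(len(a),z)]
                if T is not None: P=P@T[:3,:3].T+T[:3,3]
                uv=proj(P,n).astype(np.float32); s=cv2.remap(img,uv[:,:1].copy(),uv[:,1:].copy(),cv2.INTER_LINEAR)[:,0]
                return s[q[:,0]<off] if off is not None else s
            rm=(ri+ro)/2; w=ro-ri
            s=samp(rm)-.5*samp(rm-w)-.5*samp(rm+w); best.append((s.mean(),*c))
    return max(best)
E
python3 - <<'E'
from sc import *
_,_,T=load("r5"); im,d,_=load("scene5"); S=255-cv2.cvtColor(im,cv2.COLOR_RGB2HSV)[...,1].astype(np.float32)
for z in(.1258,.128):
  for ro in (.019,.0195,.02): print(z,ro,annfit(S,"scene",z,(-.016,-.001),.016,ro,.005,T,off=-.006))
P=ringcloud("scene",im,d,T,T[2,3]-.127); A=np.c_[P[:,:2],np.ones(len(P))]; print("tilt",np.linalg.lstsq(A,P[:,2],rcond=None)[0])
# burr rim / spindle in scene by depth, boundary circle
i0,d0,_=load("scene0"); W=cloud("scene",i0,d0); m=(W[...,2]>.06)&(np.hypot(W[...,0]-.5367,W[...,1]+.272)<.05); q=W[m]
b=q[(q[:,2]<.07)]; print("burr z",np.median(b[:,2]),"spindle top z",np.percentile(q[:,2],97))
G=-cv2.cvtColor(i0,cv2.COLOR_RGB2GRAY).astype(np.float32)
t=q[q[:,2]>.082]; print("spindle pts",len(t),(t.min(0)+t.max(0))/2,np.ptp(t,0)); h=q[(q[:,2]>.06)]; print("burr",cv2.minEnclosingCircle((h[:,:2]*1000).astype(np.float32)))
E
```

```text
Traceback (most recent call last):
  File "sc.py", line 15, in annfit
    s=samp(rm)-.5*samp(rm-w)-.5*samp(rm+w); best.append((s.mean(),*c))
      ~~~~~~~~^~~~~~~~~~~~~~
ValueError: operands could not be broadcast together with shapes (99,) (120,)
```

```bash
sed -i 's/return s\[q\[:,0\]<off\] if off is not None else s/k=c[0]+rm*np.cos(a)<off if off is not None else slice(None); return s[k]/; s/            rm=(ri+ro)\/2; w=ro-ri//; s/            def samp/            rm=(ri+ro)\/2; w=ro-ri\n            def samp/' sc.py && python3 - <<'E'
from sc import *
_,_,T=load("r5"); im,d,_=load("scene5"); S=255-cv2.cvtColor(im,cv2.COLOR_RGB2HSV)[...,1].astype(np.float32)
for z in(.1258,.128):
  for ro in (.019,.02): print(z,ro,annfit(S,"scene",z,(-.016,-.001),.016,ro,.005,T,off=-.006))
P=ringcloud("scene",im,d,T,T[2,3]-.127); A=np.c_[P[:,:2],np.ones(len(P))]; print("tilt",np.linalg.lstsq(A,P[:,2],rcond=None)[0])
i0,d0,_=load("scene0"); W=cloud("scene",i0,d0); m=(W[...,2]>.06)&(np.hypot(W[...,0]-.5367,W[...,1]+.272)<.05); q=W[m]
b=q[(q[:,2]<.07)]; print("burr z",np.median(b[:,2]),"spindle top z",np.percentile(q[:,2],97))
t=q[q[:,2]>.082]; print("spindle pts",len(t),(t.min(0)+t.max(0))/2,np.ptp(t,0))
# spindle top disc at z=.09 seen in scene: washer is brass ring; use saturation annulus 15-23 at z=.075
S0=cv2.cvtColor(i0,cv2.COLOR_RGB2HSV)[...,1].astype(np.float32)
print("brass",annfit(S0,"scene",.075,(.5365,-.272),.015,.023,.006))
iw,dw,Tw=load("g2"); 
E
```

```text
0.1258 0.019 (np.float32(21.807428), np.float64(-0.016000000000000004), np.float64(-0.006))
0.1258 0.02 (np.float32(38.57002), np.float64(-0.015500000000000005), np.float64(-0.006))Traceback (most recent call last):
  File "<stdin>", line 4, in <module>
  File "sc.py", line 16, in annfit
    s=samp(rm)-.5*samp(rm-w)-.5*samp(rm+w); best.append((s.mean(),*c))
                  ~~~~^^^^^^
  File "sc.py", line 13, in samp
    uv=proj(P,n).astype(np.float32); s=cv2.remap(img,uv[:,:1].copy(),uv[:,1:].copy(),cv2.INTER_LINEAR)[:,0]
       ~~~~^^^^^
  File "h.py", line 16, in proj
    p=optics.camera_params(n); E=np.array(p["extrinsics"] if T is None else T@p["tool_from_camera"]); c=(np.atleast_2d(P)-E[:3,3])@E[:3,:3]; K=p["mtx"]
ValueError: time passes only in moves, steps and waits
```

```bash
python3 -m handwheel '[{"tx":0,"ty":0,"tz":2,"roll":0},{"tx":0,"ty":0,"tz":3,"roll":0},{"tx":0,"ty":0,"tz":3,"roll":0},{"tx":0,"ty":0,"tz":1.5,"roll":0},{"tx":0,"ty":0,"tz":0,"roll":0},{"tx":0,"ty":0,"tz":0,"roll":0}]' 29 45 | sed -n 2,4p
python3 -m handwheel '[{"tx":0,"ty":0,"tz":1,"roll":0},{"tx":0,"ty":0,"tz":1,"roll":0},{"tx":0,"ty":0,"tz":0,"roll":0},{"tx":0,"ty":0,"tz":0,"roll":0}]' 29 45 | sed -n 2,4p
python3 -m handwheel '[{"tx":0,"ty":0,"tz":1,"roll":0},{"tx":0,"ty":0,"tz":0.5,"roll":0},{"tx":0,"ty":0,"tz":0,"roll":0},{"tx":0,"ty":0,"tz":0,"roll":0}]' 29 45 | sed -n 2,4p
```

```text
tool_pos: [0.5508, -0.278, 0.2218]
tool_rot: [-3.093, 0.549, 0.001]
contact_force: [1.0, -0.9, -1.9]
tool_pos: [0.5509, -0.278, 0.2201]
tool_rot: [-3.093, 0.549, 0.0]
contact_force: [-0.0, 0.1, -1.8]
tool_pos: [0.5509, -0.278, 0.2185]
tool_rot: [-3.093, 0.549, 0.0]
contact_force: [-0.2, -0.4, -1.2]
```

```bash
python3 -m handwheel '[{"tx":0,"ty":0,"tz":0.7,"roll":0},{"tx":0,"ty":0,"tz":0.7,"roll":0},{"tx":0,"ty":0,"tz":0,"roll":0},{"tx":0,"ty":0,"tz":0,"roll":0}]' 29 45 | sed -n 2,4p
python3 -m handwheel '[{"tx":0,"ty":0,"tz":0.7,"roll":0},{"tx":0,"ty":0,"tz":0.7,"roll":0},{"tx":0,"ty":0,"tz":0,"roll":0},{"tx":0,"ty":0,"tz":0,"roll":0}]' 29 45 | sed -n 2,4p
```

```text
tool_pos: [0.5509, -0.278, 0.2171]
tool_rot: [-3.093, 0.549, 0.0]
contact_force: [-0.4, 0.3, -1.7]
tool_pos: [0.5509, -0.2779, 0.2157]
tool_rot: [-3.093, 0.549, 0.0]
contact_force: [0.7, 0.2, -1.5]
```

```bash
python3 -m handwheel '[{"tx":0,"ty":0,"tz":1,"roll":0},{"tx":0,"ty":0,"tz":1,"roll":0},{"tx":0,"ty":0,"tz":1,"roll":0},{"tx":0,"ty":0,"tz":0,"roll":0},{"tx":0,"ty":0,"tz":0,"roll":0}]' 29 45 | sed -n 2,4p
python3 -m handwheel '[{"tx":0,"ty":0,"tz":1,"roll":0},{"tx":0,"ty":0,"tz":1,"roll":0},{"tx":0,"ty":0,"tz":1,"roll":0},{"tx":0,"ty":0,"tz":0,"roll":0},{"tx":0,"ty":0,"tz":0,"roll":0}]' 29 45 | sed -n 2,7p
python3 - <<'E'
from rc import *
from tips import tips
im,d,T=wrist("s2"); print(T[:3,3]); tips("s2",.11)
im,d=optics.get_image("scene"); np.savez("pics/scenes2.npz",im=im,d=d)
W=cloud("scene",im,d); q=(W-T[:3,3])@T[:3,:3]; m=(np.hypot(W[...,0]-.536,W[...,1]+.2705)<.03)&(W[...,2]>.07)
for a in np.arange(.07,.1,.003):
    k=m&(W[...,2]>=a)&(W[...,2]<a+.003)
    if k.any(): print(round(a,3),k.sum(),"dist from axis",np.percentile(np.hypot(W[k][:,0]-.5365,W[k][:,1]+.270),[5,50,95]))
E
```

```text
tool_pos: [0.5509, -0.278, 0.2126]
tool_rot: [-3.093, 0.549, 0.0]
contact_force: [-0.1, -0.5, -2.0]
tool_pos: [0.5509, -0.2779, 0.2096]
tool_rot: [-3.093, 0.549, 0.0]
contact_force: [-0.6, -0.8, -1.7]
opening: 0.0295
grip_force: 26.4
[ 0.5509 -0.2779  0.2096]
0.11 30 x 0.005 0.006 y -0.0154 0.0182 rows 204 207 cols 263 306
0.118 253 x -0.0057 0.0078 y -0.0191 0.0222 rows 200 215 cols 259 310
0.126 14 x -0.0033 0.0073 y -0.0062 0.0182 rows 199 212 cols 275 305
deepest [[-0.0002  0.0004  0.1271]
 [-0.001  -0.0005  0.1272]
 [ 0.0073  0.0182  0.1273]
 [-0.0029 -0.0054  0.1277]
 [-0.002  -0.0046  0.1277]]
0.07 33 dist from axis [0.0161 0.0204 0.0239]
0.073 17 dist from axis [0.0123 0.0195 0.0243]
0.076 20 dist from axis [0.0093 0.0175 0.0251]
0.079 35 dist from axis [0.0094 0.0192 0.0262]
0.082 30 dist from axis [0.0051 0.0193 0.0266]
0.085 34 dist from axis [0.0048 0.0094 0.0208]
0.088 19 dist from axis [0.0027 0.0105 0.0244]
0.091 3 dist from axis [0.0186 0.0199 0.0209]
0.094 4 dist from axis [0.0191 0.0209 0.0243]
0.097 6 dist from axis [0.0177 0.0234 0.0256]
```

```bash
python3 -m handwheel '[{"tx":0,"ty":0,"tz":1,"roll":0},{"tx":0,"ty":0,"tz":1,"roll":0},{"tx":0,"ty":0,"tz":1,"roll":0},{"tx":0,"ty":0,"tz":1,"roll":0},{"tx":0,"ty":0,"tz":0,"roll":0},{"tx":0,"ty":0,"tz":0,"roll":0}]' 29 45 | sed -n 2,4p
python3 -m handwheel '[{"tx":0,"ty":0,"tz":0.5,"roll":0},{"tx":0,"ty":0,"tz":0.5,"roll":0},{"tx":0,"ty":0,"tz":0,"roll":0},{"tx":0,"ty":0,"tz":0,"roll":0}]' 29 45 | sed -n 2,4p
python3 -m handwheel '[{"tx":0,"ty":0,"tz":0.5,"roll":0},{"tx":0,"ty":0,"tz":0.5,"roll":0},{"tx":0,"ty":0,"tz":0,"roll":0},{"tx":0,"ty":0,"tz":0,"roll":0}]' 29 45 | sed -n 2,4p
```

```text
tool_pos: [0.5509, -0.278, 0.2057]
tool_rot: [-3.093, 0.549, 0.0]
contact_force: [-0.2, -0.6, -2.3]
tool_pos: [0.5511, -0.2781, 0.2052]
tool_rot: [3.093, -0.549, 0.001]
contact_force: [0.9, 0.3, -0.8]
tool_pos: [0.5511, -0.2781, 0.2041]
tool_rot: [3.093, -0.549, 0.001]
contact_force: [-0.1, -0.2, 0.1]
```

Washer contact came at TCP z ≈ 0.205, as predicted. I press on towards its stop.

```bash
python3 -m handwheel '[{"tx":0,"ty":0,"tz":0.5,"roll":0},{"tx":0,"ty":0,"tz":0.5,"roll":0},{"tx":0,"ty":0,"tz":0,"roll":0},{"tx":0,"ty":0,"tz":0,"roll":0}]' 29 45 | sed -n 2,4p
python3 -m handwheel '[{"tx":0,"ty":0,"tz":0.5,"roll":0},{"tx":0,"ty":0,"tz":0.4,"roll":0},{"tx":0,"ty":0,"tz":0,"roll":0},{"tx":0,"ty":0,"tz":0,"roll":0}]' 29 45 | sed -n 2,4p
python3 -m handwheel '[{"tx":0,"ty":0,"tz":0.5,"roll":0},{"tx":0,"ty":0,"tz":0,"roll":0},{"tx":0,"ty":0,"tz":0,"roll":0}]' 29 45 | sed -n 2,7p
```

```text
tool_pos: [0.5511, -0.2781, 0.203]
tool_rot: [3.093, -0.549, 0.001]
contact_force: [-0.1, 0.4, 1.1]
tool_pos: [0.5511, -0.2781, 0.2021]
tool_rot: [3.093, -0.549, 0.001]
contact_force: [0.6, -0.4, 1.6]
tool_pos: [0.5511, -0.2781, 0.2017]
tool_rot: [3.093, -0.549, 0.001]
contact_force: [0.6, 0.5, 4.2]
opening: 0.0295
grip_force: 26.8
```

```bash
python3 -m handwheel '[{"tx":0,"ty":0,"tz":0.4,"roll":0},{"tx":0,"ty":0,"tz":0,"roll":0},{"tx":0,"ty":0,"tz":0,"roll":0}]' 29 45 | sed -n 2,4p
python3 -m handwheel '[{"tx":0,"ty":0,"tz":0.4,"roll":0},{"tx":0,"ty":0,"tz":0,"roll":0},{"tx":0,"ty":0,"tz":0,"roll":0}]' 29 45 | sed -n 2,7p
```

```text
tool_pos: [0.5512, -0.2782, 0.2016]
tool_rot: [3.093, -0.549, 0.001]
contact_force: [-0.8, -0.9, 4.7]
tool_pos: [0.5514, -0.2783, 0.2016]
tool_rot: [3.093, -0.549, 0.002]
contact_force: [0.3, -0.4, 5.9]
opening: 0.0293
grip_force: 27.0
```

```bash
python3 -m handwheel '[{"tx":0,"ty":0,"tz":0.5,"roll":0},{"tx":0,"ty":0,"tz":0,"roll":0},{"tx":0,"ty":0,"tz":0,"roll":0},{"tx":0,"ty":0,"tz":0,"roll":0}]' 29 45
python3 - <<'E'
from rc import *
from tips import tips
im,d,T=wrist("s3"); tips("s3",.102)
im,d=optics.get_image("scene"); W=cloud("scene",im,d); q=(W-T[:3,3])@T[:3,:3]
r=np.hypot(W[...,0]-.5365,W[...,1]+.270); k=(r>.0165)&(r<.0195)&(W[...,2]>.066)&(W[...,2]<.09)&(q[...,0]<-.008)
P=W[k]; print("ring top z",len(P),np.percentile(P[:,2],[10,50,90]))
i0,d0,_=load("scene0"); W0=cloud("scene",i0,d0); r=np.hypot(W0[...,0]-.5365,W0[...,1]+.270); k=(r>.0165)&(r<.0225)&(W0[...,2]>.066)&(W0[...,2]<.09); print("washer top as found",k.sum(),np.percentile(W0[k][:,2],[10,50,90]))
print({k:np.round(v,3).tolist() for k,v in ctrl.get_obs().items() if k in("t","contact_force","wrist_torque","grip_force","opening","q")})
E
```

```text
t: 20.65
tool_pos: [0.5516, -0.2784, 0.2015]
tool_rot: [3.092, -0.549, 0.003]
contact_force: [1.0, -0.6, 7.6]
opening: 0.0293
grip_force: 27.1
0.102 59 x -0.0266 0.0057 y -0.0149 0.0178 rows 208 246 cols 263 306
0.11 99 x -0.029 0.0052 y -0.0162 0.0184 rows 205 247 cols 262 306
0.118 188 x -0.0055 0.0072 y -0.019 0.0221 rows 201 215 cols 259 310
0.126 21 x -0.0228 0.0068 y -0.0119 0.0253 rows 200 234 cols 268 313
deepest [[ 0.0055  0.0028  0.128 ]
 [ 0.0021  0.0142  0.128 ]
 [ 0.0021  0.0118  0.128 ]
 [-0.0012 -0.0005  0.128 ]
 [-0.0177  0.0245  0.128 ]]
ring top z 13 [0.0692 0.0732 0.0753]
washer top as found 62 [0.0693 0.0718 0.0741]
{'t': 20.75, 'q': [-0.588, 0.054, 1.662, 0.0, 1.424, 1.334], 'contact_force': [-0.153, -0.859, 5.967], 'wrist_torque': [0.052, -0.051, 0.051], 'grip_force': 27.104, 'opening': 0.029}
```

The force rises stiffly with no further travel, so the washer is on its stop. Corrected for camera bias, the ring top measures about 76 mm, which matches 72 + 4. I hand the job in.

```bash
python3 -c "
from station import ctrl; print(ctrl.finish_job())"
```

```text
the job is handed in; nothing more can be done
None
```

The job is handed in at about 21 s, with the spread ring over the spindle and held down on the washer at its stop, pliers squeezed to their stop; I don't know the verdict, and I viewed 12 pictures against the limit of 10.

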